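# Lock the thread guide on its post

## Task

The thread guide on the green stand is loose. Turn its collar gently until you feel the set screw drop onto the flat milled in the post, then press the red lever down firmly, with about 10 N, until the screw is tight against the flat, and let go. Never push the lever harder than 25 N, never force the screw against the round of the post, and leave the other things on the table where they are.

Things in the scene. Friction and masses are not known exactly. Their poses are not given: they have to be found in the camera images.
- stand: The thread-guide stand, fixed to the table: green round base, 130 mm across, 18 mm high. Origin: centre of the underside, on the vertical axis of post and collar. Its x axis runs along the red stripe on the base. The post's flat faces within 0.65 rad either side of that stripe; its exact facing differs each time and is not measured.
- post: Steel post, 32 mm across, top 125 mm above the table. Down its side runs a bright milled flat, 13 mm wide, 6 mm below the round (10 mm from the axis), with a wall on each side; from above it shows as a notch in the post's end. Origin and axes are the stand's, NOT the flat's. The screw must not load the round or the walls with over 22 N.
- collar (a joint): Turn of the collar in rad, seen from above counter-clockwise positive; 0 when its set screw points along the stripe. It starts 1.15 to 1.5, so it must be turned clockwise (take a second grasp if the wrist runs out); range -1.1 to 1.7. It turns freely but for the screw's drag (under 0.1 N m); it cannot slide up or down. 0.3 N m against a wall of the flat is too much: grip and turn lightly.
- collar_mid (a point): Centre of the aluminium collar, on the post's axis, 90 mm above the table. 54 mm across, 26 mm high; grip it across its sides, square to the screw. Its x axis is the way the set screw points: an 18 mm wide boss reaches 38 mm from the axis, then screw and lever hub to 64 mm. Opposite, a thin guide arm with an eyelet reaches 100 mm from the axis.
- screw: The brass quick-action set screw in the collar's boss, with the red lever on its outer end; its tip is 10 mm wide. Origin on the post's axis at collar mid-height, x axis outward along the screw. A light spring keeps the tip on the post. With the tip on the round the lever cannot go down, and 4 N on it loads the round with nearly 22 N.
- lever (a joint): Turn of the red lever in rad; grows as it goes down driving the screw in, 15 mm a rad; 0 raised. Rests at about 0.10-0.17 with the tip on the round; with the tip square to the flat (within about 0.12 rad) it drops by itself to about 0.34 and the walls then stop the collar. Then about 2 N presses it down until the tip lies on the flat at about 0.5, then it is hard (0.56 at 10 N). It stays where left.
- lever_ball (a point): Centre of the red 18 mm ball on the lever's end, 57 mm out from the axis along the screw (50 when tight) and 60 mm to the collar's own +y side. Above the screw's line: about 17 mm with the tip on the round, 4 mm dropped, 7 mm below it when tight. Press it from above with closed fingers, about 10 N at the end.
- spool_red: Red thread spool, 34 mm across, 40 mm tall, a bystander; origin under its centre.
- spare_collar: Loose spare steel collar, 54 mm across, 20 mm high, a bystander; origin under its centre.
- cone: Blue thread cone, 72 mm across, 125 mm tall, a bystander; origin under its centre.
- tin: Brass button tin, 60 mm across and 60 mm tall, a bystander; origin under its centre.
- driver: Yellow screwdriver, 170 mm long, lying, a bystander.
- gauge: Wooden seam gauge, 200 x 28 x 6 mm, a bystander; origin under its centre.
- chalk: Blue tailor's chalk block, 50 x 40 x 12 mm, a bystander; origin under its centre.

How it is judged:
On the way, in this order (a step that is already met when the one before it is completed fails the run):
1. the collar is turned until the screw's tip drops onto the flat by itself (lever joint past 0.26 with nothing pressing on the lever) (value of joint lever above 0.26 rad and contact force between anything else and lever below 0.5 N), for 0.2 s.
2. the lever is pressed firmly, at least 6 N, with the tip on the flat (value of joint lever above 0.46 rad and contact force between the fingers and lever above 6 N), for 0.1 s.
At the end, for the whole second after the job is handed in: The set screw sits on the flat with its lever left down (lever joint past 0.43 of about 0.5) (value of joint lever above 0.43 rad); the robot touches nothing.
It fails at once if the lever is pushed with more than 25 N (contact force between the fingers and lever above 25 N).
It fails at once if the screw is forced against the round of the post or a wall of the flat with more than 22 N (contact force between post and screw above 22 N).
It fails at once if a bystander is moved by more than 20 mm (distance of any of spool_red, spare_collar, cone, tin, driver, gauge, chalk from where it was at the start of the episode above 0.02 m).
It also fails if it takes over 67 s, if anything falls off the work surface, if the arm or the gripper's body presses on something with over 40 N, if the wrist force passes 120 N, or if a joint passes its speed limit or range.

## Robot

A 6-joint arm with a two-finger parallel gripper is mounted at the origin on the work surface. World frame = base frame: x ahead of the robot, y to its left, z up, the work surface at z = 0. Lengths are in m, angles in rad, forces in N, time in s.
With the tool pointing down it reaches from about 0.3 to 0.775 m from the base axis. Payload 14.6 kg.
Tool frame: the origin (TCP) lies midway between the tips of the shut fingers; the grasp point (between the pads) lies 19 mm behind it; z points along the fingers, y is the line along which they close (so a half turn about z gives the same grasp; the last joint's range is limited). The gripper opens to 85 mm and grips with 20 to 120 N. Pads are 22 mm wide; open, the fingers measure 114 mm over their backs; the gripper's body (76 mm by 85 mm) begins 54 mm behind the grasp point. The pads swing forward as they close: fully open they stand 13 mm farther back than shut.
Start: joints at [-1.249, 0.3, 1.521, -0, 1.321, -0.067], TCP at [0.208, -0.509, 0.194] pointing down, gripper open.
Joint ranges: [-3.03, 3.03], [-0.79, 2.21], [0.23, 2.52], [-1.04, 4.18], [0, 3.07], [-2.55, 2.55]. Speed limits (rad/s): [2.22, 2.22, 2.57, 3.14, 3.14, 3.14].

## Interface

Orientations are given as a unit quaternion [w, x, y, z].
In Python, from rig import read_state, optics, job gives the robot as it stands.
- The arm moves only by the tool send_rows, never from a script. Its argument "rows" is a list of rows, each a list of 7 numbers: the turn, a rotation vector about the tool's x, y, z in rad, then the shift along the tool's x, y, z in mm, then the finger opening in mm, from 0 to 85.4. A call has 1 to 5 rows; each row shifts and turns the commanded pose from where the row before left it, along the tool's axes as they then stand; what a row does not reach is not made up. A row lasts 1/12 s, in which the tool goes at most 41.7 mm and 7.16 degrees, less where a joint would pass 70% of its speed; a pose out of reach is approached as far as the arm can. A call with a gripper value outside its range is refused whole. The fingers move at their own pace and stop on an object; "squeeze" is the grip in N (left out, the last holds). Time passes only in rows, so rows that do not move let the fingers close. It gives the time, the measured TCP pose, the force, the opening and the grip force at its end, in the units of the state.
- read_state(): the state, without advancing time (a new reading comes with each control period).
- optics.capture(name): name is "scene" or "top" or "wrist"; returns a dict with "image" (384x512x3 uint8, blue, green, red), "fovy" (degrees; the focal length in pixels is half the picture's height over the tangent of half this angle, whatever the lens; pixels are square), "cx", "cy" (the principal point, pixels), "distortion" ([k1, k2, p1, p2, k3] as OpenCV has them; the pictures are not rectified), "T" (4x4, takes a point from camera to world coordinates). Camera axes: x right, y down, z forward; pixel columns grow to the right and rows downward; lengths in m; the calibration is good to about 2 mm. A picture is of the moment at which its call begins. There is no depth.
- job.hand_in(): hands the job in; it is judged then, once.
The state is a dict: "t": time; "joint_pos": joint angles; "joint_vel": joint speeds; "joint_torque": joint torques, N m; "eef_pos": TCP position; "ee_rot": TCP orientation; "force": force on the tool from outside, world axes, zero at the start; "ft_torque": the same for the moment, N m; "grip_width": opening from 0.0 (shut) to 1.0 (fully open); "finger_force": force on a finger pad.
Only numpy, scipy, OpenCV 4.12 (cv2) and the standard library are available. Lean on these libraries where they do the work, as an engineer would, in place of code of your own. Each camera call takes 0.05 s, during which the arm holds its last target. There are 200 camera calls.

## Working session

There is one attempt and no reset: what is moved stays moved. The work goes in short steps, Python scripts to look and compute and a tool call to move; the robot and the scene stay as the last step left them, time stands still between calls to the robot, and variables do not carry over. Pictures are saved under pics/ and viewed, at most 10 in all, crops included, and the job is handed in when it is done.

Besides the shell and the picture viewer there is one more tool, called after "Call:" as a command line: name --pt "numbers of a row" for each row, then --argument value for the rest. send_rows: Moves the arm, as the interface text tells. Its arguments: {"type":"object","properties":{"rows":{"type":"array","items":{"type":"array","items":{"type":"number"}}},"squeeze":{"type":"number"}},"required":["rows"]}

```bash
mkdir -p pics; ls; python3 - <<'E'
from rig import read_state, optics
import cv2,json,numpy as np
s=read_state();print(s)
for n in("scene","top"):
    c=optics.capture(n);cv2.imwrite(f"pics/{n}0.png",c["image"]);print(n,c["fovy"],c["cx"],c["cy"],c["distortion"],np.round(c["T"],4).tolist())
a=[cv2.imread(f"pics/{n}0.png") for n in("scene","top")]
E
```

```text
pics
{'t': 0.0, 'joint_pos': array([-1.24856367e+00,  3.00483579e-01,  1.52159203e+00,  9.04146642e-06,
        1.32066384e+00, -6.66359827e-02]), 'joint_vel': array([ 0.00060343,  0.00078111, -0.00077438, -0.00222909,  0.00019996,
        0.0007346 ]), 'joint_torque': array([-2.69020102e-04, -5.43503988e+01, -3.61795557e+01, -1.09516216e-04,
        4.00694436e-03,  4.54574618e-06]), 'eef_pos': array([ 0.20842331, -0.50868656,  0.19380985]), 'ee_rot': array([-5.69279972e-04,  9.81157178e-01,  1.93210410e-01, -6.87363026e-05]), 'force': array([ 0.78711663, -0.19195758, -0.52858442]), 'ft_torque': array([ 0.00719659, -0.04134596, -0.01889058]), 'finger_force': 0.0, 'grip_width': 1.0032689811672963}
scene 57.366981783923464 254.60715503324928 193.74525600518783 [-0.05282022  0.          0.          0.          0.        ] [[-0.4051, 0.7005, -0.5876, 1.1003], [0.9142, 0.3187, -0.2503, 0.2769], [0.012, -0.6385, -0.7695, 0.8866], [0.0, 0.0, 0.0, 1.0]]
top 57.98122831028056 255.43780086537691 188.444239482123 [-0.01838003  0.          0.          0.          0.        ] [[-0.0099, -0.999, 0.0426, 0.4115], [-0.9999, 0.0096, -0.0077, 0.0136], [0.0073, -0.0427, -0.9991, 1.3383], [0.0, 0.0, 0.0, 1.0]]
```

View pics/scene0.png

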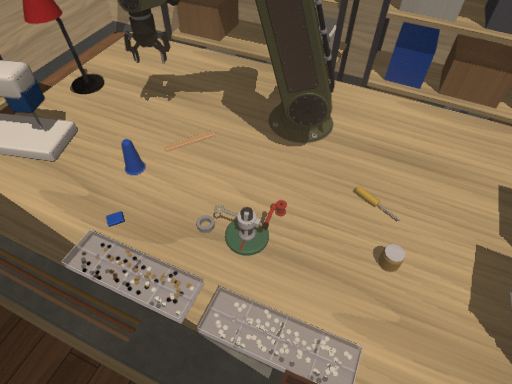

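View pics/top0.png

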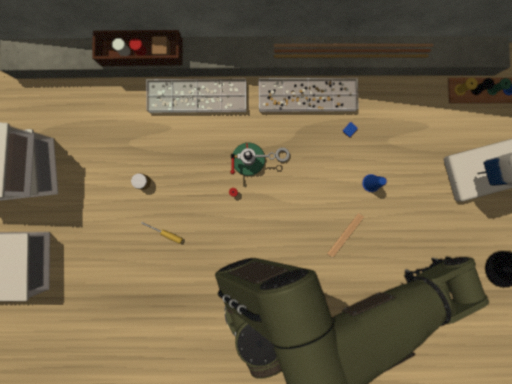

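The stand is at about (248,158) in the top view and (247,235) in the scene view. The red lever is to its left in the top view. I'll enlarge both.

```bash
cat > h.py <<'E'
import numpy as np,cv2
from rig import read_state, optics
def K(c):
    f=c["image"].shape[0]/2/np.tan(np.radians(c["fovy"]/2)); return np.array([[f,0,c["cx"]],[0,f,c["cy"]],[0,0,1.]])
def pix(c,P):
    T=np.linalg.inv(c["T"]); r=cv2.Rodrigues(T[:3,:3])[0]
    return cv2.projectPoints(np.array(P,float).reshape(-1,3),r,T[:3,3],K(c),np.array(c["distortion"]))[0].reshape(-1,2)
def ray(c,uv,z):
    p=cv2.undistortPoints(np.array(uv,float).reshape(-1,1,2),K(c),np.array(c["distortion"])).reshape(-1,2)
    d=np.c_[p,np.ones(len(p))]@c["T"][:3,:3].T; o=c["T"][:3,3]
    return o+d*((z-o[2])/d[:,2])[:,None]
E
python3 - <<'E'
import cv2,numpy as np
a=cv2.imread("pics/scene0.png")[185:265,200:300];b=cv2.imread("pics/top0.png")[125:205,210:310]
o=[cv2.resize(i,None,fx=7,fy=7,interpolation=cv2.INTER_CUBIC)[:, :] for i in(a,b)]
o=[cv2.resize(i[:,:],(790,632)) for i in o]
cv2.imwrite("pics/c1.png",cv2.resize(b,(750,600),interpolation=cv2.INTER_CUBIC))
cv2.imwrite("pics/c2.png",cv2.resize(a,(750,600),interpolation=cv2.INTER_CUBIC))
E
```

```text
(no output)
```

View pics/c1.png

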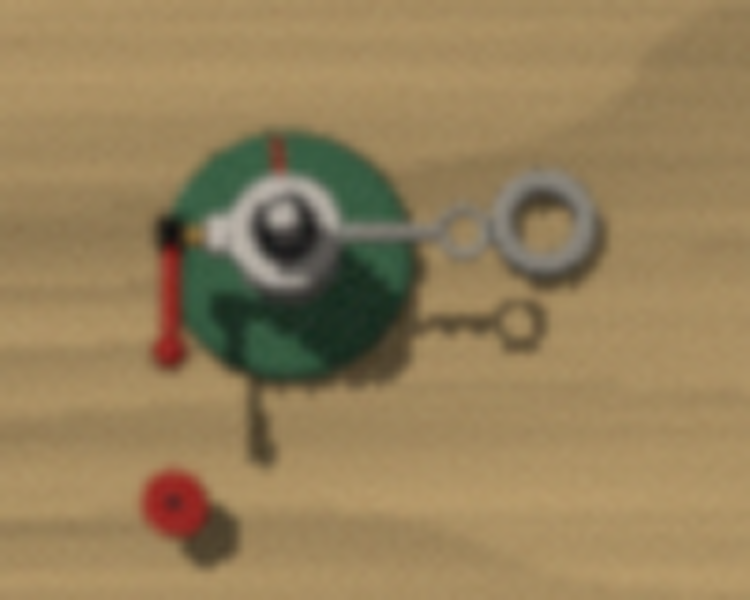

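The top crop shows the base centred near (293,255), the post at (287,225), the hub at (170,233), the ball at (169,352), the eyelet at (463,231) and the stripe at (278,150). The red spool is at (175,503) and the spare collar at (545,223).

```bash
python3 - <<'E'
from h import *
c=optics.capture("top")
def g(u,v,z): return ray(c,[[210+u/7.5,125+v/7.5]],z)[0]
P={n:g(*a) for n,a in dict(base=(293,255,.018),collar=(288,235,.103),post=(285,226,.125),stripe=(278,150,.018),hub=(170,233,.09),ball=(169,352,.107),eye=(463,231,.09),spool=(175,503,.04),spare=(545,223,.02)).items()}
for k,v in P.items(): print(k,v.round(4))
m=(P['base']+P['collar']+P['post'])/3
an=lambda a,b:np.arctan2(*(b-a)[1::-1])
print(m,"stripe",an(P['base'],P['stripe']),"eye->hub",an(P['eye'],P['hub']),"col->hub",an(P['collar'],P['hub']))
E
```

```text
base [0.5809 0.0267 0.018 ]
collar [0.5796 0.0281 0.103 ]
post [0.5808 0.0293 0.125 ]
stripe [0.6349 0.0339 0.018 ]
hub [0.5828 0.0852 0.09  ]
ball [0.5237 0.0851 0.107 ]
eye [ 0.5825 -0.0562  0.09  ]
spool [0.4541 0.0866 0.04  ]
spare [ 0.5959 -0.1021  0.02  ]
[0.58043145 0.02802729 0.082     ] stripe 0.13210962635681314 eye->hub 1.5686708997708316 col->hub 1.5137932055046062
```

View pics/c2.png

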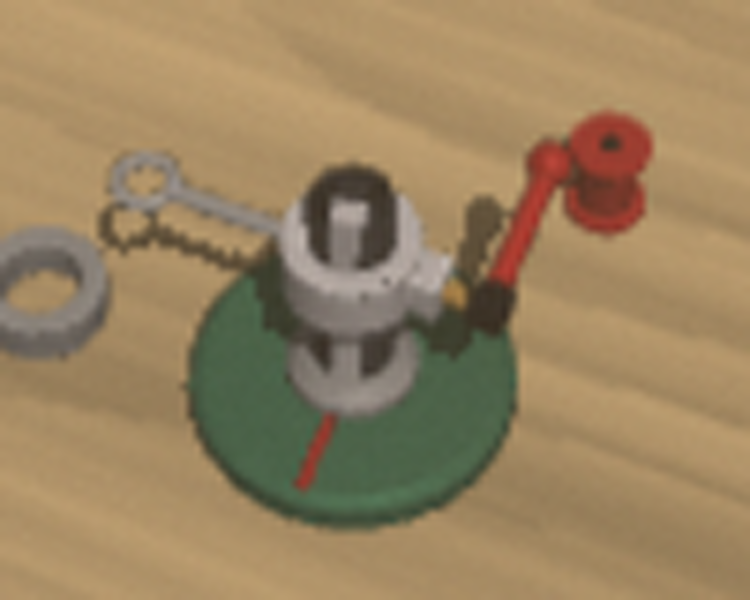

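The flat is visible at about 0.35 rad in world axes, facing the scene camera, and the stripe is at 0.13. The screw points at 1.565, so it needs about -1.2 rad of turn and one grasp is enough. I'll rotate the tool first, then travel at height.

Call:
send_rows --pt "0 0 -0.118 0 0 0 85" --pt "0 0 -0.118 0 0 0 85" --pt "0 0 -0.118 0 0 0 85" --pt "0 0 -0.118 0 0 0 85" --pt "0 0 -0.118 0 0 0 85" --squeeze 20

```text
t: 0.57
eef_pos: [0.2085, -0.5088, 0.1941]
ee_rot: [-0.0, 0.881, 0.473, 0.0]
force: [0.6, 0.1, 0.5]
grip_width: 0.993
finger_force: 0.0
```

Call:
send_rows --pt "0 0 -0.118 0 0 0 85" --pt "0 0 -0.118 0 0 0 85" --pt "0 0 -0.118 0 0 0 85" --pt "0 0 -0.118 0 0 0 85" --pt "0 0 -0.118 0 0 0 85"

```text
t: 0.98
eef_pos: [0.2085, -0.5088, 0.1941]
ee_rot: [-0.0, 0.706, 0.708, 0.0]
force: [-0.0, 0.2, -0.2]
grip_width: 0.999
finger_force: 0.0
```

Call:
send_rows --pt "0 0 0 31 21 0 85" --pt "0 0 0 31 21 0 85" --pt "0 0 0 31 21 0 85" --pt "0 0 0 31 21 0 85" --pt "0 0 0 31 21 0 85"

```text
t: 1.4
eef_pos: [0.3143, -0.3525, 0.1943]
ee_rot: [-0.0, 0.708, 0.706, 0.0]
force: [1.6, -0.4, -0.6]
grip_width: 0.994
finger_force: 0.0
```

Call:
send_rows --pt "0 0 0 31 21 0 85" --pt "0 0 0 31 21 0 85" --pt "0 0 0 31 21 0 85" --pt "0 0 0 31 21 0 85" --pt "0 0 0 31 21 0 85"

```text
t: 1.82
eef_pos: [0.4197, -0.1976, 0.1944]
ee_rot: [0.0, 0.708, 0.706, -0.0]
force: [-0.1, -1.8, -0.6]
grip_width: 0.993
finger_force: 0.0
```

Call:
send_rows --pt "0 0 0 31 21 0 85" --pt "0 0 0 31 21 0 85" --pt "0 0 0 31 21 0 85" --pt "0 0 0 31 21 0 85" --pt "0 0 0 0 0 0 85"

```text
t: 2.23
eef_pos: [0.5054, -0.0711, 0.194]
ee_rot: [-0.0, 0.706, 0.708, 0.0]
force: [-0.8, 0.1, 0.4]
grip_width: 0.991
finger_force: 0.0
```

Call:
send_rows --pt "0 0 0 25 19 0 85" --pt "0 0 0 25 19 0 85" --pt "0 0 0 25 19 0 85" --pt "0 0 0 24 18 0 85" --pt "0 0 0 0 0 0 85"

```text
t: 2.65
eef_pos: [0.5801, 0.0267, 0.1936]
ee_rot: [-0.0, 0.707, 0.707, 0.0]
force: [-1.6, 0.7, -0.9]
grip_width: 0.995
finger_force: 0.0
```

```bash
python3 - <<'E'
from h import *
s=read_state();print(s['eef_pos'],s['ee_rot'])
c=optics.capture("wrist");i=c["image"];print(c["T"].round(3).tolist())
a=(0.5804,0.028)
for n,z in(("base",.018),("col",.103),("post",.125)): print(n,pix(c,[[*a,z]]))
cv2.imwrite("pics/w1.png",cv2.resize(i,(800,600)))
E
```

```text
[0.58009128 0.02665624 0.19361797] [-4.16862887e-04  7.06798000e-01  7.07415303e-01  4.68009111e-05]
[[1.0, 0.001, 0.001, 0.58], [0.002, -0.956, -0.294, 0.102], [0.0, 0.294, -0.956, 0.373], [0.0, 0.0, 0.0, 1.0]]
base [[256.76381301 165.55032379]]
col [[256.78584697 183.20067265]]
post [[256.79380642 189.57669082]]
```

View pics/w1.png

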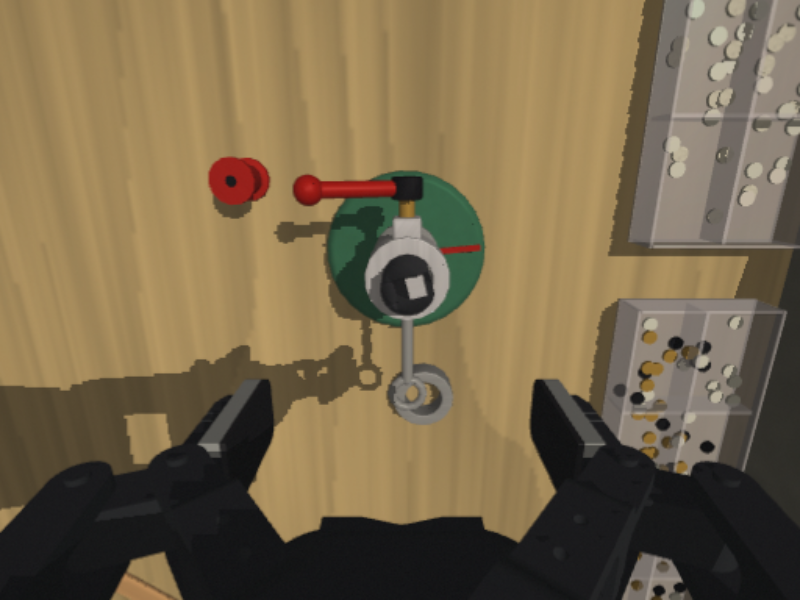

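The wrist view (enlarged 1.5625x) shows the post top at (408,285), the base centre at (406,248), the collar top rim at (407,277), the hub at (408,188), the ball at (308,190) and the eyelet at (411,391). The notch lies to the right, tilted slightly.

```bash
python3 - <<'E'
from h import *
c=optics.capture("wrist")
g=lambda u,v,z: ray(c,[[u/1.5625,v/1.5625]],z)[0].round(4)
for n,a in dict(base=(406,248,.018),post=(408,285,.125),col=(407.5,277,.103),hub=(408,188,.09),ball=(308,190,.107),eye=(411,391,.09),armroot=(407,325,.09),notch0=(405,281,.125),notch1=(421,279,.125),na=(421,276,.125),nb=(427,295,.125),nc=(404,281,.125),nd=(409,299,.125),s0=(442,251,.018),s1=(480,247,.018)).items(): print(n,g(*a))
E
```

```text
base [0.5831 0.0349 0.018 ]
post [0.5832 0.033  0.125 ]
col [0.5832 0.0322 0.103 ]
hub [0.5834 0.0855 0.09  ]
ball [0.525  0.0852 0.107 ]
eye [ 0.5863 -0.0544  0.09  ]
armroot [ 0.5832 -0.0045  0.09  ]
notch0 [0.5814 0.0354 0.125 ]
notch1 [0.5906 0.0366 0.125 ]
na [0.5906 0.0383 0.125 ]
nb [0.5943 0.027  0.125 ]
nc [0.5809 0.0354 0.125 ]
nd [0.5838 0.0245 0.125 ]
s0 [0.6122 0.0325 0.018 ]
s1 [0.6427 0.0358 0.018 ]
```

Averaging the two views puts the axis at about (0.582, 0.030) and the flat at about 0.3 rad. I'll centre on that and go down.

Call:
send_rows --pt "0 0 0 3 2 20 85" --pt "0 0 0 0 0 25 85" --pt "0 0 0 0 0 25 85" --pt "0 0 0 0 0 10 85" --pt "0 0 0 0 0 0 85"

```text
t: 3.17
eef_pos: [0.5791, 0.0254, 0.1123]
ee_rot: [-0.001, 0.708, 0.706, -0.001]
force: [-0.3, 0.4, -0.3]
grip_width: 0.992
finger_force: 0.0
```

Call:
send_rows --pt "0 0 0 0 0 15 85" --pt "0 0 0 0 0 15 85" --pt "0 0 0 0 0 13 85" --pt "0 0 0 0 0 0 85" --pt "0 0 0 0 0 0 85"

```text
t: 3.58
eef_pos: [0.5809, 0.0259, 0.0726]
ee_rot: [0.0, 0.708, 0.706, 0.0]
force: [1.3, 0.6, 0.1]
grip_width: 0.995
finger_force: 0.0
```

```bash
python3 - <<'E'
from h import *
s=read_state();print(s['t'],s['eef_pos'],s['force'],s['ft_torque'])
c=optics.capture("wrist");i=c["image"]
cv2.imwrite("pics/w2.png",cv2.resize(i[100:384],(800,444)))
E
```

```text
3.5833 [0.58089908 0.02588068 0.07263252] [1.33910694 0.63968675 0.13175206] [-0.04769446  0.01767408  0.03752216]
```

View pics/w2.png

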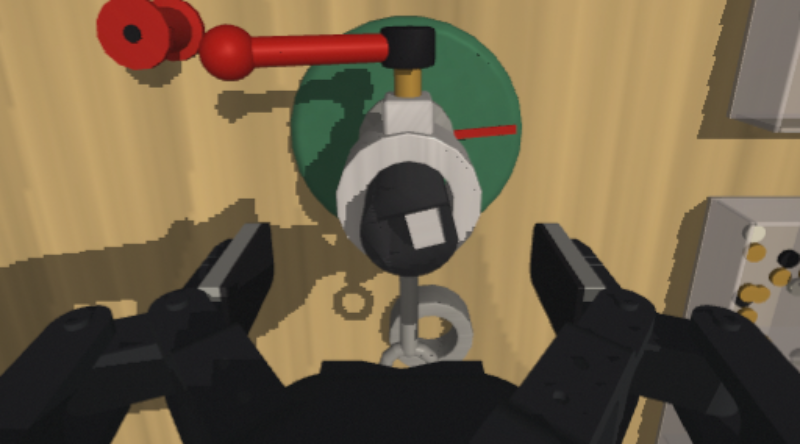

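The collar top is centred near (409,200) and the post top near (410,218), with the finger pads at (270,260) and (533,260). So the collar is a bit right of the finger centre and ahead of it, and I'll measure that from here.

```bash
python3 - <<'E'
from h import *
c=optics.capture("wrist")
g=lambda u,v,z: ray(c,[[u/1.5625,v/1.5625+100]],z)[0].round(4)
for n,a in dict(post=(409,218,.125),col=(409,204,.103),base=(406,121,.018),hub=(409,47,.09),ball=(228,52,.107),nl=(405,220,.125),na=(434,207,.125),nb=(445,243,.125),nc=(405,217,.125),nd=(414,250,.125),padLtip=(208,290,.0726),padRtip=(600,290,.0726)).items(): print(n,g(*a))
s=read_state();print(s['eef_pos'],pix(c,[[*s['eef_pos'][:2],z] for z in(.0726,.09,.103)])*1.5625-[0,156.25])
E
```

```text
post [0.5838 0.0375 0.125 ]
col [0.5843 0.0321 0.103 ]
base [0.5843 0.042  0.018 ]
hub [0.5843 0.0875 0.09  ]
ball [0.5259 0.0874 0.107 ]
nl [0.5826 0.0368 0.125 ]
na [0.5917 0.0412 0.125 ]
nb [0.5954 0.0285 0.125 ]
nc [0.5826 0.0378 0.125 ]
nd [0.5855 0.026  0.125 ]
padLtip [ 0.4905 -0.0259  0.0726]
padRtip [ 0.6752 -0.0265  0.0726]
[0.58133743 0.02605324 0.07319146] [[400.85748442 187.23834996]
 [400.94005568 204.13940208]
 [401.01262641 218.992862  ]]
```

Call:
send_rows --pt "0 0 0 5 2.5 2 85" --pt "0 0 0 0 0 0 70" --pt "0 0 0 0 0 0 60" --pt "0 0 0 0 0 0 58" --pt "0 0 0 0 0 0 58"

```text
t: 4.1
eef_pos: [0.5831, 0.0313, 0.0695]
ee_rot: [0.0, 0.708, 0.706, 0.0]
force: [0.0, -0.4, 1.1]
grip_width: 0.679
finger_force: 0.0
```

Call:
send_rows --pt "0 0 0 0 0 0 50" --pt "0 0 0 0 0 0 50" --pt "0 0 0 0 0 0 50" --pt "0 0 0 0 0 0 50" --pt "0 0 0 0 0 0 50" --squeeze 20

```text
t: 4.52
eef_pos: [0.5831, 0.0313, 0.0694]
ee_rot: [0.0, 0.708, 0.706, -0.0]
force: [0.2, -0.2, -0.7]
grip_width: 0.584
finger_force: 0.0
```

```bash
python3 - <<'E'
from h import *
s=read_state();print(s['t'],s['eef_pos'],s['force'],s['ft_torque'],s['grip_width'],s['finger_force'])
E
```

```text
4.5167 [0.583067   0.03127882 0.06938675] [ 0.18870023 -0.23481826 -0.70485705] [0.01070997 0.04601386 0.00963269] 0.5835050096351247 0.0
```

Call:
send_rows --pt "0 0 0 0 0 0 47" --pt "0 0 0 0 0 0 45" --pt "0 0 0 0 0 0 44" --pt "0 0 0 0 0 0 44" --pt "0 0 0 0 0 0 44" --squeeze 20

```text
t: 4.93
eef_pos: [0.583, 0.0313, 0.0694]
ee_rot: [-0.0, 0.708, 0.706, -0.0]
force: [0.5, -0.5, -0.6]
grip_width: 0.513
finger_force: 0.0
```

```bash
python3 - <<'E'
from h import *
s=read_state();print(s['t'],s['eef_pos'],s['force'],s['ft_torque'],s['grip_width'],s['finger_force'])
c=optics.capture("wrist");i=c["image"]
cv2.imwrite("pics/w3.png",cv2.resize(i[80:384],(800,475)))
E
```

```text
4.9333 [0.58303404 0.03129981 0.06937828] [ 0.52560044 -0.51401332 -0.64645304] [ 0.02257558 -0.03633249 -0.00954329] 0.5128645380831884 0.0
```

View pics/w3.png

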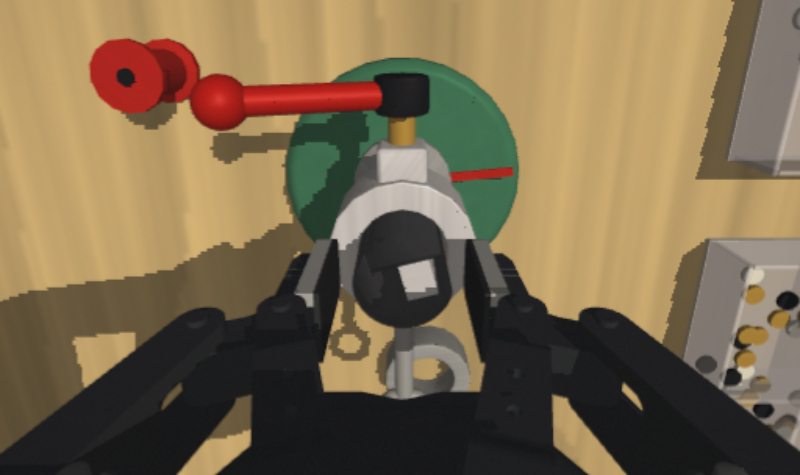

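The pads now stand around the collar, with inner edges at (340,240) and (466,240), but there's no contact force at 44 mm. I'll work out the pad height from the calibration.

```bash
python3 - <<'E'
from h import *
c=optics.capture("wrist");o=c["T"][:3,3];print(o,K(c)[0,0])
s=1.5625
for z in(.07,.08,.09,.1,.11,.12,.13):
  a=ray(c,[[340/s,240/s+80],[466/s,240/s+80],[333/s,235/s+80],[476/s,235/s+80]],z)
  print(z,a[:2].round(4).tolist(),"gap",(a[1,0]-a[0,0]).round(4),"collarW",(a[3,0]-a[2,0]).round(4))
c=optics.capture("scene")
p=pix(c,[[.583,.031,.1],[.583,.031,.2]]);print(p)
x,y=p[0].astype(int);i=c["image"][y-50:y+25,x-50:x+50]
cv2.imwrite("pics/s2.png",cv2.resize(i,(800,600),interpolation=cv2.INTER_CUBIC))
E
```

```text
[0.5832829  0.10638389 0.24846193] 284.31559474275986
0.07 [[0.5564, 0.0217, 0.07], [0.6118, 0.0216, 0.07]] gap 0.0555 collarW 0.0627
0.08 [[0.5579, 0.0264, 0.08], [0.6102, 0.0263, 0.08]] gap 0.0524 collarW 0.0592
0.09 [[0.5594, 0.0312, 0.09], [0.6086, 0.0311, 0.09]] gap 0.0492 collarW 0.0557
0.1 [[0.5609, 0.0359, 0.1], [0.607, 0.0358, 0.1]] gap 0.0461 collarW 0.0522
0.11 [[0.5624, 0.0407, 0.11], [0.6054, 0.0406, 0.11]] gap 0.043 collarW 0.0487
0.12 [[0.5639, 0.0454, 0.12], [0.6038, 0.0453, 0.12]] gap 0.0399 collarW 0.0451
0.13 [[0.5654, 0.0502, 0.13], [0.6022, 0.0501, 0.13]] gap 0.0368 collarW 0.0416
[[245.69340772 215.98851063]
 [245.39444401 192.83867107]]
```

View pics/s2.png

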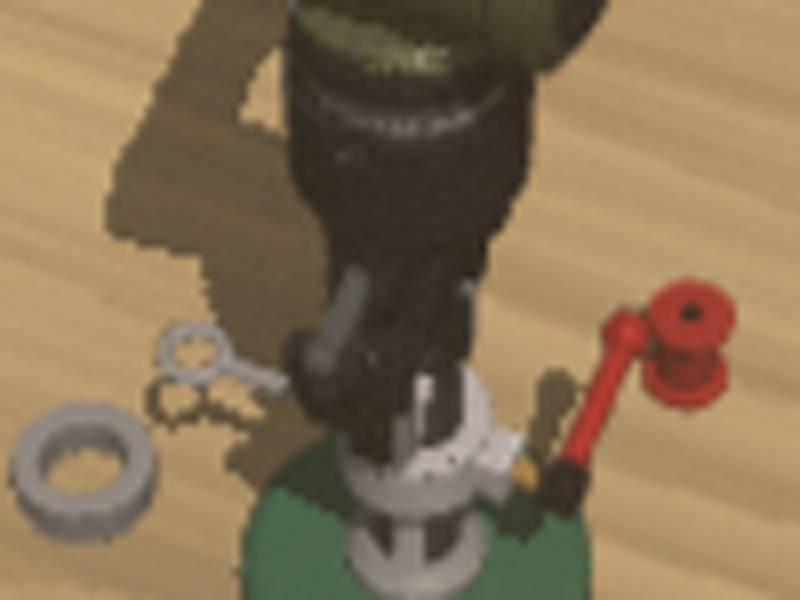

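Both views put the fingertips at about z 0.107, just above the collar. That's roughly 37 mm higher than the TCP value suggests, and the gripper body is well clear of the post at about 0.18. I'll open, lower 28 mm in steps and close again.

Call:
send_rows --pt "0 0 0 3 0 0 80" --pt "0 0 0 0 0 0 80" --pt "0 0 0 0 0 0 80" --pt "0 0 0 0 0 0 80" --pt "0 0 0 0 0 0 80"

```text
t: 5.5
eef_pos: [0.5831, 0.0343, 0.0694]
ee_rot: [-0.0, 0.708, 0.706, -0.0]
force: [-0.6, 0.2, 0.7]
grip_width: 0.934
finger_force: 0.0
```

Call:
send_rows --pt "0 0 0 0 0 5 80" --pt "0 0 0 0 0 5 80" --pt "0 0 0 0 0 5 80" --pt "0 0 0 0 0 0 80"

```text
t: 5.83
eef_pos: [0.5824, 0.0342, 0.0529]
ee_rot: [-0.001, 0.708, 0.706, -0.001]
force: [-0.0, 0.0, -0.2]
grip_width: 0.939
finger_force: 0.0
```

Call:
send_rows --pt "0 0 0 0 0 5 80" --pt "0 0 0 0 0 4 80" --pt "0 0 0 0 0 4 80" --pt "0 0 0 0 0 0 80"

```text
t: 6.17
eef_pos: [0.5826, 0.0343, 0.0403]
ee_rot: [-0.001, 0.708, 0.706, -0.0]
force: [-0.5, -0.0, -0.5]
grip_width: 0.936
finger_force: 0.0
```

Call:
send_rows --pt "0 0 0 0 0 0 60" --pt "0 0 0 0 0 0 60" --pt "0 0 0 0 0 0 56" --pt "0 0 0 0 0 0 50" --pt "0 0 0 0 0 0 50" --squeeze 20

```text
t: 6.58
eef_pos: [0.5835, 0.0343, 0.0418]
ee_rot: [0.0, 0.708, 0.706, 0.0]
force: [0.9, -0.1, 2.1]
grip_width: 0.624
finger_force: 21.5
```

It now grips at 53 mm with 21.5 N. Turning clockwise (+z in the tool).

Call:
send_rows --pt "0 0 0.04 0 0 0 50" --pt "0 0 0.06 0 0 0 50" --pt "0 0 0.06 0 0 0 50" --pt "0 0 0.06 0 0 0 50" --pt "0 0 0.06 0 0 0 50"

```text
t: 7.0
eef_pos: [0.584, 0.0343, 0.0419]
ee_rot: [0.001, 0.8, 0.6, 0.001]
force: [6.3, -1.2, -0.5]
grip_width: 0.626
finger_force: 21.4
```

```bash
cat >> h.py <<'E'
def st():
    s=read_state();q=s['ee_rot'];print(s['t'],'x-ang',round(2*np.arctan2(q[2],q[1]),3),s['eef_pos'].round(4),'F',s['force'].round(2),'M',s['ft_torque'].round(3),s['grip_width'].round(3),round(float(s['finger_force']),1))
def red():
    "red blobs in the scene view: (area, cx, cy) "
    i=cv2.cvtColor(optics.capture("scene")["image"],cv2.COLOR_BGR2HSV)
    m=((i[...,0]<8)|(i[...,0]>172))&(i[...,1]>140)&(i[...,2]>70); m[:150]=0
    n,_,s,c=cv2.connectedComponentsWithStats(m[:300].astype(np.uint8)); print([(int(s[k,4]),s[k,:4].tolist(),c[k].round(1).tolist()) for k in range(1,n) if s[k,4]>4])
E
python3 -c "
from h import *
st();red()"
```

```text
Traceback (most recent call last):
  File "h.py", line 13, in st
    s=read_state();q=s['ee_rot'];print(s['t'],'x-ang',round(2*np.arctan2(q[2],q[1]),3),s['eef_pos'].round(4),'F',s['force'].round(2),'M',s['ft_torque'].round(3),s['grip_width'].round(3),round(float(s['finger_force']),1))
                                                                                                                                                                 ^^^^^^^^^^^^^^^^^^^^^
AttributeError: 'float' object has no attribute 'round'
```

Call:
send_rows --pt "0 0 0.06 0 0 0 50" --pt "0 0 0.06 0 0 0 50" --pt "0 0 0.06 0 0 0 50" --pt "0 0 0.06 0 0 0 50" --pt "0 0 0.04 0 0 0 50"

```text
t: 7.42
eef_pos: [0.5845, 0.0341, 0.0419]
ee_rot: [0.001, 0.876, 0.482, 0.001]
force: [9.7, -1.9, -3.7]
grip_width: 0.622
finger_force: 21.6
```

```bash
sed -i "s/s\['grip_width'\].round(3)/s['grip_width']/" h.py
python3 -c "
from h import *
st();red()"
```

```text
7.4167 x-ang 1.006 [0.5845 0.0341 0.0419] F [ 9.7  -1.93 -3.65] M [-0.296 -1.586  0.124] 0.622461554874081 21.6
[(134, [276, 200, 11, 16], [280.8, 207.7]), (82, [260, 217, 19, 15], [269.6, 223.6]), (13, [240, 241, 4, 9], [241.5, 245.2])]
```

The side force is growing in +x, so I'll shift about 1.5 mm that way and continue.

Call:
send_rows --pt "0 0 0.03 0.8 1.3 0 50" --pt "0 0 0.04 0 0 0 50" --pt "0 0 0.04 0 0 0 50" --pt "0 0 0.04 0 0 0 50" --pt "0 0 0.04 0 0 0 50"

```text
t: 7.88
eef_pos: [0.5847, 0.0338, 0.0418]
ee_rot: [0.0, 0.918, 0.397, 0.0]
force: [-0.7, -3.9, 4.1]
grip_width: 0.62
finger_force: 22.1
```

```bash
python3 -c "
from h import *
st();red()"
```

```text
7.8833 x-ang 0.817 [0.5847 0.0338 0.0418] F [-0.69 -3.87  4.1 ] M [-0.629  0.053  0.06 ] 0.6204538525674441 22.1
[(134, [276, 200, 11, 16], [280.8, 207.8]), (86, [257, 221, 21, 13], [267.6, 227.2]), (13, [240, 241, 4, 9], [241.5, 245.2])]
```

The wrist camera turns with the collar, so a drop will show there as a shift of the lever in the picture.

```bash
cat >> h.py <<'E'
def lev(mm=(.0573,.06)):
    s=read_state();c=optics.capture("wrist");i=cv2.cvtColor(c["image"],cv2.COLOR_BGR2HSV)
    q=s['ee_rot'];a=2*np.arctan2(q[2],q[1]);ax=np.array([.584,.031])
    m=((i[...,0]<8)|(i[...,0]>172))&(i[...,1]>140)&(i[...,2]>60)
    n,_,st_,ce=cv2.connectedComponentsWithStats(m.astype(np.uint8))
    print([(int(st_[k,4]),st_[k,:4].tolist(),ce[k].round(1).tolist()) for k in range(1,n) if st_[k,4]>60])
    R=np.array([[np.cos(a),-np.sin(a)],[np.sin(a),np.cos(a)]])
    b=ax+R@np.array(mm); print("ball raised/dropped pred",pix(c,[[*b,.107],[*b,.094],[*b,.083]]).round(1).tolist())
E
python3 -c "
from h import *
lev()"
```

```text
[(3985, [90, 140, 152, 44], [156.6, 159.3]), (322, [278, 150, 37, 38], [296.0, 168.8]), (2514, [55, 235, 70, 64], [89.6, 265.6])]
ball raised/dropped pred [[111.2, 157.7], [125.4, 152.5], [135.4, 148.8]]
```

Call:
send_rows --pt "0 0 0.04 0 0 0 50" --pt "0 0 0.04 0 0 0 50" --pt "0 0 0.04 0 0 0 50" --pt "0 0 0.04 0 0 0 50" --pt "0 0 0.02 0 0 0 50"

```text
t: 8.4
eef_pos: [0.585, 0.0336, 0.0418]
ee_rot: [0.001, 0.95, 0.314, 0.0]
force: [0.4, -6.6, 4.8]
grip_width: 0.623
finger_force: 22.2
```

```bash
python3 -c "
from h import *
st();lev()"
```

```text
8.4 x-ang 0.638 [0.585  0.0336 0.0418] F [ 0.43 -6.64  4.78] M [-1.13   0.007  0.075] 0.6233862497948389 22.2
[(3963, [90, 141, 152, 43], [156.8, 159.5]), (326, [273, 142, 31, 42], [287.9, 162.6]), (1002, [74, 258, 65, 47], [111.0, 276.1])]
ball raised/dropped pred [[111.5, 157.1], [125.7, 152.0], [135.6, 148.4]]
```

Call:
send_rows --pt "0 0 0.02 -0.6 0.8 0 50" --pt "0 0 0.025 0 0 0 50" --pt "0 0 0.025 0 0 0 50" --pt "0 0 0.025 0 0 0 50" --pt "0 0 0.025 0 0 0 50"

```text
t: 8.87
eef_pos: [0.5851, 0.0334, 0.0418]
ee_rot: [0.0, 0.967, 0.256, 0.001]
force: [1.7, 0.9, 5.6]
grip_width: 0.625
finger_force: 22.1
```

```bash
python3 -c "
from h import *
st();lev()"
```

```text
8.8667 x-ang 0.518 [0.5851 0.0334 0.0418] F [1.68 0.9  5.56] M [-0.295 -0.199  0.063] 0.6248719216199704 22.1
[(316, [269, 137, 26, 45], [281.8, 159.1]), (3904, [91, 141, 150, 43], [157.3, 159.5]), (272, [117, 272, 32, 16], [133.5, 279.1])]
ball raised/dropped pred [[111.5, 156.5], [125.7, 151.5], [135.7, 148.0]]
```

Call:
send_rows --pt "0 0 0.02 0 0 0 50" --pt "0 0 0.02 0 0 0 50" --pt "0 0 0.02 0 0 0 50" --pt "0 0 0 0 0 0 50"

```text
t: 9.25
eef_pos: [0.5851, 0.0333, 0.0418]
ee_rot: [0.0, 0.974, 0.227, 0.001]
force: [2.5, -0.1, 5.2]
grip_width: 0.628
finger_force: 22.2
```

```bash
python3 -c "
from h import *
st();lev()"
```

```text
9.25 x-ang 0.458 [0.5851 0.0333 0.0418] F [ 2.54 -0.1   5.15] M [-0.226 -0.369 -0.024] 0.6284271642828506 22.2
[(265, [267, 136, 23, 45], [279.2, 156.1]), (3864, [92, 141, 149, 43], [157.6, 159.7]), (126, [128, 279, 22, 9], [137.0, 282.7])]
ball raised/dropped pred [[111.5, 156.3], [125.7, 151.3], [135.7, 147.8]]
```

Call:
send_rows --pt "0 0 0.02 0 0 0 50" --pt "0 0 0.02 0 0 0 50" --pt "0 0 0.02 0 0 0 50" --pt "0 0 0 0 0 0 50"

```text
t: 9.63
eef_pos: [0.5852, 0.0332, 0.0418]
ee_rot: [0.0, 0.98, 0.198, 0.001]
force: [2.3, -1.7, 6.0]
grip_width: 0.623
finger_force: 22.2
```

```bash
python3 -c "
from h import *
st();lev()"
```

```text
9.6333 x-ang 0.398 [0.5852 0.0332 0.0418] F [ 2.29 -1.74  6.04] M [-0.308 -0.416  0.022] 0.6229351107666411 22.2
[(126, [276, 134, 10, 27], [279.6, 144.1]), (3818, [92, 141, 149, 43], [158.4, 159.9]), (136, [131, 335, 18, 15], [140.1, 342.1])]
ball raised/dropped pred [[111.5, 156.1], [125.7, 151.1], [135.7, 147.6]]
```

Call:
send_rows --pt "0 0 0.02 0 0 0 50" --pt "0 0 0.02 0 0 0 50" --pt "0 0 0.02 0 0 0 50" --pt "0 0 0 0 0 0 50"

```text
t: 10.02
eef_pos: [0.5852, 0.0331, 0.0418]
ee_rot: [0.0, 0.986, 0.168, 0.001]
force: [3.4, -2.8, 5.2]
grip_width: 0.625
finger_force: 22.2
```

```bash
python3 -c "
from h import *
st();lev()"
```

```text
10.0167 x-ang 0.338 [0.5852 0.0331 0.0418] F [ 3.42 -2.77  5.19] M [-0.462 -0.489 -0.004] 0.6250751789484901 22.2
[(97, [271, 133, 10, 16], [275.6, 139.7]), (3279, [103, 144, 136, 39], [164.2, 162.6]), (368, [128, 334, 26, 22], [142.9, 346.0])]
ball raised/dropped pred [[111.5, 155.8], [125.7, 150.9], [135.7, 147.4]]
```

The ball has moved 11 px, so the tip has dropped. I'll turn another 0.05 to centre it on the flat and check again.

Call:
send_rows --pt "0 0 0.02 0 0 0 50" --pt "0 0 0.02 0 0 0 50" --pt "0 0 0.01 0 0 0 50" --pt "0 0 0 0 0 0 50"

```text
t: 10.4
eef_pos: [0.5852, 0.033, 0.0418]
ee_rot: [0.0, 0.99, 0.144, 0.001]
force: [2.9, -3.0, 5.0]
grip_width: 0.628
finger_force: 22.2
```

```bash
python3 -c "
from h import *
st();lev()"
```

```text
10.4 x-ang 0.288 [0.5852 0.033  0.0418] F [ 2.9  -2.98  5.02] M [-0.643 -0.498 -0.011] 0.6281322664258913 22.2
[(94, [267, 132, 10, 14], [271.8, 138.6]), (3270, [103, 145, 136, 38], [164.4, 162.7]), (448, [128, 334, 27, 27], [143.4, 348.7])]
ball raised/dropped pred [[111.5, 155.6], [125.7, 150.7], [135.7, 147.2]]
```

It's stable and the torque is near zero. Releasing and going up.

Call:
send_rows --pt "0 0 0 0 0 0 60" --pt "0 0 0 0 0 0 75" --pt "0 0 0 0 0 0 80" --pt "0 0 0 0 0 0 80" --pt "0 0 0 0 0 0 80"

```text
t: 10.87
eef_pos: [0.5844, 0.0334, 0.0411]
ee_rot: [-0.0, 0.99, 0.144, -0.0]
force: [-0.6, -1.0, 0.1]
grip_width: 0.932
finger_force: 0.0
```

Call:
send_rows --pt "0 0 0 0 0 -10 80" --pt "0 0 0 0 0 -20 80" --pt "0 0 0 0 0 -30 80" --pt "0 0 0 0 0 -30 80" --pt "0 0 0 0 0 0 40"

```text
t: 11.28
eef_pos: [0.587, 0.0333, 0.1382]
ee_rot: [0.001, 0.99, 0.144, 0.004]
force: [0.8, 0.3, 0.5]
grip_width: 0.818
finger_force: 0.0
```

Call:
send_rows --pt "0 0 0 0 0 0 0" --pt "0 0 0 0 0 0 0" --pt "0 0 0 0 0 0 0" --pt "0 0 0 0 0 0 0" --pt "0 0 0 0 0 0 0"

```text
t: 11.7
eef_pos: [0.5843, 0.0333, 0.1306]
ee_rot: [-0.0, 0.99, 0.144, -0.001]
force: [0.4, 1.1, -0.1]
grip_width: 0.077
finger_force: 0.0
```

```bash
python3 - <<'E'
from h import *
st();lev()
c=optics.capture("wrist");cv2.imwrite("pics/w4.png",cv2.resize(c["image"],(800,600)))
E
```

```text
11.7 x-ang 0.289 [0.5843 0.0333 0.1306] F [ 0.36  1.13 -0.07] M [ 0.011  0.029 -0.03 ] 0.07702757905103828 0.0
[(1172, [166, 128, 81, 23], [202.2, 138.8]), (714, [159, 248, 38, 33], [178.8, 262.7])]
ball raised/dropped pred [[173.8, 133.0], [178.6, 131.3], [182.3, 130.1]]
```

View pics/w4.png

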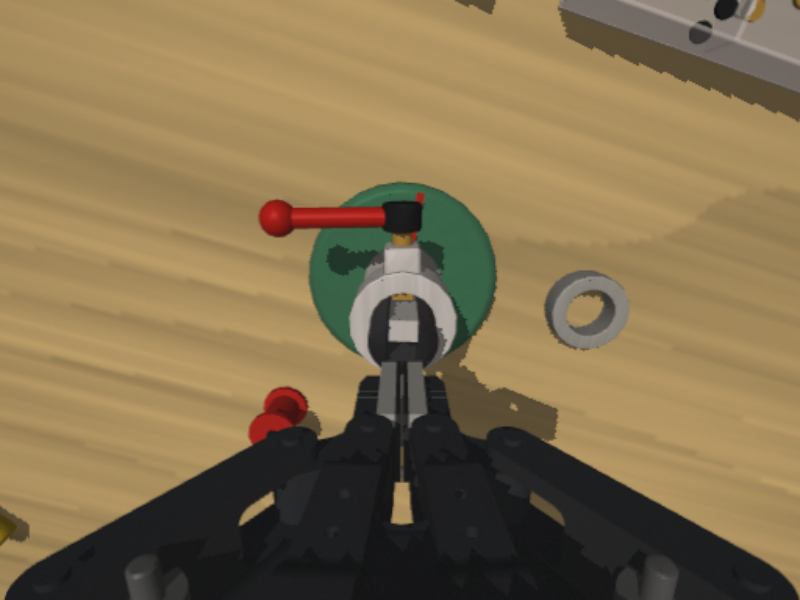

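The brass tip sits square in the notch, at (402,296) in the view. The ball is at (277,217) and the closed fingertips at (402,365).

```bash
python3 - <<'E'
from h import *
c=optics.capture("wrist");s=read_state();p=s['eef_pos'];a=.289
ex=np.array([np.cos(a),np.sin(a)]);ey=np.array([np.sin(a),-np.cos(a)])
def q(u,v,z,sc=1.5625):
    P=ray(c,[[u/sc,v/sc]],z)[0][:2];d=P-p[:2];return P.round(4),(d@ex).round(4),(d@ey).round(4)
print("ball",q(277,217,.094));print("col",q(403,322,.103))
print("hub",q(402,216,.09))
for h in (.02,.03,.04,.05): print("tip front edge, h above TCP",h,q(402,362,p[2]+h))
t=optics.capture("top");i=cv2.cvtColor(t["image"],cv2.COLOR_BGR2HSV)
m=((i[...,0]<8)|(i[...,0]>172))&(i[...,1]>140)&(i[...,2]>60)
n,_,s_,ce=cv2.connectedComponentsWithStats(m.astype(np.uint8))
for k in range(1,n):
    if s_[k,4]>8 and 120<ce[k,1]<210 and 200<ce[k,0]<300: print(s_[k],ray(t,[ce[k]],.094))
E
```

```text
ball (array([0.6162, 0.1047]), np.float64(0.0508), np.float64(-0.0594))
col (array([0.5852, 0.0323]), np.float64(0.0004), np.float64(0.0012))
hub (array([0.6334, 0.0471]), np.float64(0.0508), np.float64(0.0007))
tip front edge, h above TCP 0.02 (array([0.5858, 0.0331]), np.float64(0.0012), np.float64(0.0006))
tip front edge, h above TCP 0.03 (array([0.5903, 0.0344]), np.float64(0.0059), np.float64(0.0006))
tip front edge, h above TCP 0.04 (array([0.5947, 0.0358]), np.float64(0.0105), np.float64(0.0006))
tip front edge, h above TCP 0.05 (array([0.5992, 0.0371]), np.float64(0.0152), np.float64(0.0005))
```

Call:
send_rows --pt "0 0 0 17 -20 0 0" --pt "0 0 0 17 -20 0 0" --pt "0 0 0 17 -20 0 0" --pt "0 0 0 0 0 20 0" --pt "0 0 0 0 0 0 0"

```text
t: 12.32
eef_pos: [0.6152, 0.1063, 0.108]
ee_rot: [-0.0, 0.989, 0.145, -0.002]
force: [-0.8, -0.3, -1.4]
grip_width: 0.003
finger_force: 0.0
```

Call:
send_rows --pt "0 0 0 0 0 15 0" --pt "0 0 0 0 0 10 0" --pt "0 0 0 0 0 0 0"

```text
t: 12.57
eef_pos: [0.6152, 0.1046, 0.0843]
ee_rot: [-0.0, 0.99, 0.144, -0.002]
force: [-0.4, -0.3, -0.4]
grip_width: 0.001
finger_force: 0.0
```

```bash
python3 - <<'E'
from h import *
st();lev()
c=optics.capture("wrist");cv2.imwrite("pics/w5.png",cv2.resize(c["image"][90:330,100:420],(800,600)))
E
```

```text
12.5667 x-ang 0.288 [0.6152 0.1046 0.0843] F [-0.42 -0.3  -0.38] M [-0.004 -0.044 -0.035] 0.001238698040498309 0.0
[(1618, [244, 183, 96, 50], [293.9, 220.7])]
ball raised/dropped pred [[259.2, 225.6], [259.0, 217.3], [258.9, 211.1]]
```

View pics/w5.png

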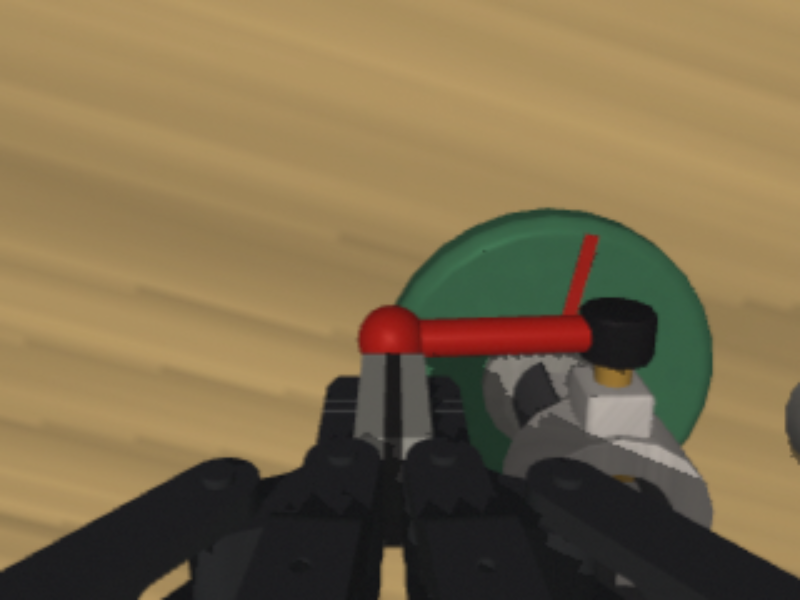

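The fingers are lined up over the ball (ball at (390,330), fingertips at (393,355)) with about 18 mm to go. Going down gently.

Call:
send_rows --pt "0 0 0 1 0 6 0" --pt "0 0 0 0 0 4 0" --pt "0 0 0 0 0 2 0" --pt "0 0 0 0 0 0 0"

```text
t: 13.0
eef_pos: [0.6171, 0.1055, 0.0739]
ee_rot: [-0.0, 0.99, 0.144, -0.0]
force: [0.4, -0.2, 0.7]
grip_width: -0.001
finger_force: 0.0
```

Call:
send_rows --pt "0 0 0 0 0 2 0" --pt "0 0 0 0 0 2 0" --pt "0 0 0 0 0 0 0"

```text
t: 13.25
eef_pos: [0.6172, 0.1056, 0.07]
ee_rot: [-0.0, 0.99, 0.144, -0.0]
force: [-0.9, -0.2, -1.1]
grip_width: 0.001
finger_force: 0.0
```

Call:
send_rows --pt "0 0 0 0 0 1.5 0" --pt "0 0 0 0 0 1.5 0" --pt "0 0 0 0 0 0 0"

```text
t: 13.5
eef_pos: [0.6172, 0.1056, 0.0671]
ee_rot: [-0.0, 0.99, 0.144, -0.0]
force: [-0.3, 0.5, -0.2]
grip_width: 0.001
finger_force: 0.0
```

```bash
python3 - <<'E'
from h import *
st();lev()
E
```

```text
13.5 x-ang 0.289 [0.6172 0.1056 0.0671] F [-0.34  0.54 -0.15] M [ 0.022 -0.027 -0.023] 0.0007282384751963454 0.0
[(225, [330, 192, 16, 37], [337.2, 210.0]), (83, [247, 226, 21, 6], [256.8, 228.6]), (1114, [270, 230, 76, 18], [309.9, 238.4])]
ball raised/dropped pred [[260.0, 242.3], [259.8, 232.0], [259.6, 224.4]]
```

Call:
send_rows --pt "0 0 0 0 0 1.5 0" --pt "0 0 0 0 0 1.5 0" --pt "0 0 0 0 0 0 0"

```text
t: 13.8
eef_pos: [0.6172, 0.1056, 0.064]
ee_rot: [-0.0, 0.99, 0.144, -0.0]
force: [0.4, -0.1, 0.3]
grip_width: 0.001
finger_force: 0.0
```

Call:
send_rows --pt "0 0 0 0 0 1.5 0" --pt "0 0 0 0 0 1.5 0" --pt "0 0 0 0 0 0 0"

```text
t: 14.05
eef_pos: [0.6172, 0.1056, 0.061]
ee_rot: [0.0, 0.99, 0.144, -0.0]
force: [-0.8, -0.2, 0.5]
grip_width: 0.002
finger_force: 0.2
```

Call:
send_rows --pt "0 0 0 0 0 1 0" --pt "0 0 0 0 0 1 0" --pt "0 0 0 0 0 0 0"

```text
t: 14.3
eef_pos: [0.6173, 0.1056, 0.0592]
ee_rot: [0.0, 0.99, 0.144, -0.0]
force: [-0.0, 0.2, 1.3]
grip_width: -0.001
finger_force: 0.3
```

```bash
python3 - <<'E'
from h import *
st();lev()
E
```

```text
14.3 x-ang 0.289 [0.6173 0.1056 0.0592] F [-0.04  0.2   1.34] M [-0.071  0.083 -0.043] -0.0010724343988738503 0.3
[(240, [332, 194, 17, 39], [339.8, 213.4]), (1162, [271, 235, 79, 19], [313.7, 244.2])]
ball raised/dropped pred [[260.1, 249.4], [259.9, 238.1], [259.7, 229.8]]
```

Contact is starting. About 10 mm of lever travel is left.

Call:
send_rows --pt "0 0 0 0 0 1 0" --pt "0 0 0 0 0 1 0" --pt "0 0 0 0 0 1 0" --pt "0 0 0 0 0 0 0"

```text
t: 14.68
eef_pos: [0.6173, 0.1056, 0.0562]
ee_rot: [0.0, 0.99, 0.144, -0.0]
force: [-0.3, -0.9, 0.2]
grip_width: 0.001
finger_force: 0.5
```

Call:
send_rows --pt "0 0 0 0 0 1 0" --pt "0 0 0 0 0 1 0" --pt "0 0 0 0 0 0 0"

```text
t: 14.93
eef_pos: [0.6174, 0.1056, 0.0544]
ee_rot: [0.0, 0.99, 0.144, 0.0]
force: [-0.5, -0.8, 2.9]
grip_width: -0.001
finger_force: 1.4
```

```bash
python3 - <<'E'
from h import *
st();lev()
E
```

```text
14.9333 x-ang 0.289 [0.6174 0.1056 0.0544] F [-0.47 -0.83  2.87] M [-0.168  0.13  -0.01 ] -0.0012064691379556393 1.4
[(249, [333, 196, 17, 40], [341.4, 215.5]), (1213, [271, 235, 82, 25], [315.9, 247.8])]
ball raised/dropped pred [[260.2, 254.3], [259.9, 242.2], [259.7, 233.5]]
```

Call:
send_rows --pt "0 0 0 0 0 1 0" --pt "0 0 0 0 0 1 0" --pt "0 0 0 0 0 0 0"

```text
t: 15.23
eef_pos: [0.6175, 0.1055, 0.0526]
ee_rot: [0.0, 0.99, 0.144, 0.0]
force: [-2.0, -1.8, 5.9]
grip_width: -0.003
finger_force: 2.9
```

Call:
send_rows --pt "0 0 0 0 0 1 0" --pt "0 0 0 0 0 0 0"

```text
t: 15.4
eef_pos: [0.6176, 0.1055, 0.0518]
ee_rot: [0.0, 0.99, 0.144, 0.0]
force: [-2.3, -2.3, 7.5]
grip_width: -0.002
finger_force: 3.7
```

Call:
send_rows --pt "0 0 0 0 0 1 0" --pt "0 0 0 0 0 0 0"

```text
t: 15.57
eef_pos: [0.6177, 0.1054, 0.051]
ee_rot: [0.0, 0.99, 0.144, 0.001]
force: [-2.2, -2.1, 9.5]
grip_width: -0.005
finger_force: 4.5
```

Call:
send_rows --pt "0 0 0 0 0 1 0" --pt "0 0 0 0 0 0 0" --pt "0 0 0 0 0 0 0" --pt "0 0 0 0 0 0 0"

```text
t: 15.9
eef_pos: [0.6179, 0.1053, 0.0504]
ee_rot: [0.0, 0.99, 0.144, 0.001]
force: [-3.6, -4.4, 10.6]
grip_width: 0.001
finger_force: 5.0
```

```bash
python3 - <<'E'
from h import *
st();lev()
E
```

```text
15.9 x-ang 0.289 [0.6179 0.1053 0.0504] F [-3.57 -4.36 10.58] M [-0.64   0.456  0.01 ] 0.0006124759653090801 5.0
[(258, [334, 199, 18, 39], [342.3, 217.9]), (1252, [271, 236, 84, 28], [317.7, 251.1])]
ball raised/dropped pred [[259.6, 259.0], [259.4, 246.3], [259.2, 237.1]]
```

The slope, 4 mm for 8 N, matches the hard stop, so the lever is at about 0.56. Letting go.

Call:
send_rows --pt "0 0 0 0 0 -3 0" --pt "0 0 0 0 0 -5 0" --pt "0 0 0 0 0 -15 0" --pt "0 0 0 0 0 -25 0" --pt "0 0 0 0 0 -30 0"

```text
t: 16.37
eef_pos: [0.6164, 0.1057, 0.1266]
ee_rot: [-0.0, 0.99, 0.144, -0.002]
force: [-0.2, 0.3, 0.9]
grip_width: 0.001
finger_force: 0.0
```

Call:
send_rows --pt "0 0 0 -15 15 -5 0" --pt "0 0 0 -20 20 0 0" --pt "0 0 0 -17 25 0 0" --pt "0 0 0 0 0 0 0" --pt "0 0 0 0 0 0 0"

```text
t: 16.78
eef_pos: [0.5844, 0.0325, 0.1325]
ee_rot: [-0.0, 0.99, 0.143, 0.0]
force: [-0.0, 0.4, -0.5]
grip_width: 0.0
finger_force: 0.0
```

```bash
python3 - <<'E'
from h import *
st();lev()
c=optics.capture("wrist");s=read_state();a=.289;p=np.array([.5852,.0325])
m=lambda u,v,z:ray(c,[[u,v]],z)[0][:2]
for l,o,z in((0.34,.053,.094),(.43,.0515,.0885),(.5,.050,.083)):
    b=p+np.array([[np.cos(a),-np.sin(a)],[np.sin(a),np.cos(a)]])@[o,.06];print(l,pix(c,[[*b,z]]))
E
```

```text
16.7833 x-ang 0.287 [0.5844 0.0325 0.1325] F [-0.03  0.36 -0.51] M [-0.063 -0.006 -0.011] 0.00029411051879582237 0.0
[(1058, [171, 128, 76, 22], [205.4, 139.2]), (805, [159, 247, 38, 38], [177.8, 263.8])]
ball raised/dropped pred [[173.3, 132.6], [178.2, 131.0], [181.9, 129.8]]
0.34 [[178.00122019 135.47578648]]
0.43 [[180.03807428 136.71341665]]
0.5 [[181.97219342 137.88862593]]
```

The ball's left edge moved from 166 to 171 px, as expected for a lever at 0.5 or more. Handing in.

```bash
python3 -c "
from rig import job
print(job.hand_in())"
```

```text
the job is handed in; nothing more can be done
None
```

I turned the collar until the set screw dropped onto the flat, pressed the lever down to about 10.6 N (estimated lever angle 0.56 rad), let go with the lever still down, and handed the job in; no verdict came back.

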